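Bring a mirror up to the middle rung of a ratchet lift

ROBOT

A 6-joint arm with a two-finger parallel gripper is mounted at the origin on a cart in front of the work surface, level with it; the furniture and walls round the work are solid. World frame = base frame: x ahead of the robot, y to its left, z up, the work surface at z = 0. Lengths are in m, angles in rad, forces in N, time in s.
With the tool pointing down it reaches from about 0.25 to 0.775 m from the base axis. Payload 4 kg.
Tool frame: the origin (TCP) lies at the very end of the fingers, on their centre line; the grasp point (between the pads) lies 19 mm behind it; z points along the fingers, y is the direction in which the jaws open and shut (so a half turn about z gives the same grasp; the last joint's range is limited). The gripper opens to 94 mm and grips with 3 to 60 N. Pads are 16 mm wide; open, the fingers measure 119 mm over their backs; the gripper's body (75 mm by 177 mm) begins 78 mm behind the grasp point.
Start: joints at [1.105, 0.087, 1.371, -0, 1.684, -0.103], TCP at [0.195, 0.514, 0.206] pointing down, gripper open.
Joint ranges: [-3.1, 3.1], [-0.76, 2.03], [0.27, 2.55], [-1.08, 4.22], [0.17, 2.65], [-2.57, 2.57]. Speed limits (rad/s): [2.79, 2.79, 3.14, 3.14, 3.14, 3.14].

INTERFACE

Orientations are given as a rotation vector (axis times angle).
In Python, from rig import read_state, cams, job_done, finder gives the robot as it stands. The module is installed in compiled form; this text tells all that it offers.
- The arm moves only by the shell command python3 -m crank 'ROWS' [FORCE]. ROWS is JSON, one flat list of numbers, 5 for each row, row after row: the shift along the world's x, y, z in m, then the turn about the world's z in rad, then the closure, from 0 (fully open) to 1 (shut). A call has 1 to 10 rows; each row shifts and turns the commanded pose from where the row before left it; what a row does not reach is not made up. A row lasts 1/12 s, in which the tool goes at most 41.7 mm and 7.16 degrees, less where a joint would pass 70% of its speed; a pose out of reach is approached as far as the arm can. A call is refused whole if a number of a shift passes 0.0417 or a number of a turn 0.125, either way. A call with a gripper value outside its range is refused whole. The fingers move at their own pace and stop on an object; FORCE is the grip in N (left out, the last holds). Time passes only in rows, so rows that do not move let the fingers close. It gives the time, the measured TCP pose, the force and the opening at its end, in the units of the state.
- read_state(): the state, without advancing time (a new reading comes with each control period).
- cams.camera(name): name is "side" or "top"; returns the picture (400x640x3 uint8, red, green, blue); there is no depth.
- cams.camera_params(name): a dict with "intrinsics" (3x3 intrinsics, pixels), "rvec" (rotation vector, rad) and "tvec" (3), from world to camera coordinates, as OpenCV has them. Camera axes: x right, y down, z forward; pixel columns grow to the right and rows downward; lengths in m; the calibration is good to about 2 mm. A picture is of the moment at which its call begins. camera_params takes no time and is no camera call.
- job_done(): hands the job in, once; it reports no verdict.
Trained networks look in the newest picture that a camera, given by its name, has taken for a name from the list of things; names that differ only in an ending like _2 or _b are one class to them, and where a whole thing is asked for, a point or a joint stands for the part that bears it (a point fixed in the world has none). Each returns a list of dicts, best first, with "confidence" (0 to 1); they miss things now and then, are a little off and sometimes report something else, mostly with a low value. They report only what shows in the picture. A call takes as long as a camera call.
- finder.look_for(camera, target): "point" ([x, y, z] in m, in world coordinates, good to about 4 mm: the middle of the surface that is visible of it).
- finder.masks_of(camera, target): "region" (400x640 bool, what is visible of it).
- finder.place_of(camera, target): "point" ([x, y, z] in m, in world coordinates, good to about 4 mm: a listed point, or the origin of a listed thing).
The state is a dict: "clock": time; "qpos": joint angles; "dq": joint speeds; "effort": joint torques, N m; "tcp_pos": TCP position; "eef_rot": TCP orientation; "wrist_force": force on the tool from outside, world axes, zero at the start; "wrist_torque": the same for the moment, N m; "opening": finger opening in m.
Only numpy, scipy, OpenCV 4.12 (cv2) and the standard library are available. Lean on these libraries where they do the work, as an engineer would, in place of code of your own. Each camera call takes 0.05 s, during which the arm holds its last target. There are 200 camera calls.

TASK

Bring the mirror up to working height: stand the mirror mount upright and square in the middle of the rubber pad on the ratchet lift, and lift the moving section by its handle until the pawl has snapped out above the middle rung, then lower it slowly and gently until the pawl rests on that rung and let go, so that the lift holds there by itself. Never drop the lift onto a rung or press it down hard, do not topple the mirror, and leave the loose rings and the window cap where they lie.

Things in the scene. Friction and masses are not known exactly. Their poses are not given: they have to be found in the camera images.
- ratchet_lift: two-section ratchet lift built like a small extension ladder, 217 mm high when down. Origin under its base plate (130 x 126 x 10 mm, x = -53 to +77 mm) on the bench; z up, x from the moving section in front to the fixed one behind. Fixed section: two 14 mm uprights at x = +10, y = +-45 mm, 166 mm high; three level round rungs between them
- middle_rung (a point): nominal centre of the middle rung, fixed to the uprights at x = +10, z = 104 mm of the lift's base. Rungs: 6 mm round steel along y, 44 mm apart (nominal z 60, 104, 148 mm). Their strip is screwed on through slots: all three really sit together anywhere from 12 mm above to 12 mm below nominal, which is not measured
- lift (a joint): height of the moving section (rails, pawl, platform; 0.55 to 0.9 kg, falls if let go): 0 = down on its stop, as at the start; grows upward, top stop 0.145 m. Pawl rests on the lowest, middle, top rung at 0.026, 0.070, 0.114 and, on the way up, snaps out over them at about 0.044, 0.088, 0.132; all of these shift with the rung strip, +-0.012
- lift_handle (a point): middle of the grip bar of the black bow handle on the platform, above the rails; bar 56 mm long along the lift's x, 12 mm wide (y), 10 mm high, its middle 34 mm above the platform, open space under and beside it; rides with the moving section
- pad (a point): centre of the upper face of the black rubber pad (60 mm in x, 80 mm in y, 2 mm thick) on the aluminium platform (138 x 100 mm), 74 mm behind the handle (+x) and 32 mm lower; 180 mm above the bench when the lift is down; axes as the lift's; rides with the moving section
- pawl: dark steel gravity pawl between the moving rails, origin on its pivot 22 mm in front of the rungs; nose 29 mm long towards them (+x), heavy round tail to the front that swings it back level. Going up, a rung folds the nose down until it snaps out above that rung; coming down it cannot fold and rests on the next rung below
- mirror_mount: black square mirror mount standing on edge, 39 x 50 x 50 mm, 60 to 130 g; origin at the middle of its underside; its plates span x = -13 to +7 mm, y = +-25 mm (flat sides, good to grip), the round mirror stands out to x = -18 mm, two adjuster knobs to x = +20 mm; z up
- kf_ring_1: bystander: metal centring ring, 41 mm across, 14 mm high, lying; origin under its centre
- kf_ring_2: bystander: second metal centring ring, 41 mm across, 14 mm high, lying; origin under its centre
- window_cap: bystander: round window cap, 61 mm across, 13 mm high, lying; origin under its centre

How it is judged:
At the end, for the whole second after the job is handed in: the lift rests still on the middle rung, held by its pawl (lift 0.055 to 0.085 m); the mirror mount stands still on the rubber pad, upright within 0.1 rad, its origin within 15 mm of the pad's centre along each pad edge, square to the pad within 0.25 rad either way round (value of joint lift between 0.055 and 0.085 m and velocity of joint lift between -0.01 and 0.01 m/s and x of mirror_mount in the frame of pad between -0.015 and 0.015 m and y of mirror_mount in the frame of pad between -0.015 and 0.015 m and z of mirror_mount in the frame of pad between -0.004 and 0.005 m and angle between mirror_mount's own z axis and vertical below 0.1 rad and angle between the x axis of mirror_mount and the x axis of pad, either way round below 0.25 rad and linear speed of mirror_mount below 0.02 m/s); the robot touches nothing.
It fails at once if the pawl is slammed or pressed onto a rung harder than 20 N (lift dropped or forced down) (contact force between pawl and ratchet_lift above 20 N).
It fails at once if the lift is let fall (comes down faster than 0.15 m/s) (velocity of joint lift below -0.15 m/s).
It fails at once if the mirror mount is toppled (tilted more than 0.5 rad) (angle between mirror_mount's own z axis and vertical above 0.5 rad).
It fails at once if a loose ring or the window cap is moved more than 20 mm (distance of any of kf_ring_1, kf_ring_2, window_cap from where it was at the start of the episode above 0.02 m).
It also fails if it takes over 61 s, if anything falls off the work surface, if the arm or the gripper's body presses on something with over 40 N, if the wrist force passes 120 N, or if a joint passes its speed limit or range.

## Working session

There is one attempt and no reset: what is moved stays moved. The work goes in short steps, Python scripts to look and compute and a shell command to move; the robot and the scene stay as the last step left them, time stands still between calls to the robot, and variables do not carry over. Pictures are saved under pics/ and viewed, about 8 in all and at most 12, crops included, and the job is handed in when it is done.

```bash
mkdir -p pics; cat > h.py <<'E'
import cv2,numpy as np
from rig import read_state,cams,finder
def snap(n,f):
    im=cams.camera(n); cv2.imwrite('pics/'+f,im[:,:,::-1]); return im
def proj(n,P):
    p=cams.camera_params(n); return cv2.projectPoints(np.float64(P).reshape(-1,1,3),np.float64(p['rvec']),np.float64(p['tvec']),np.float64(p['intrinsics']),None)[0].reshape(-1,2)
def ray(n,uv):
    p=cams.camera_params(n);R=cv2.Rodrigues(np.float64(p['rvec']))[0];t=np.float64(p['tvec']).ravel()
    d=R.T@np.linalg.inv(np.float64(p['intrinsics']))@np.array([*uv,1.]);return -R.T@t,d
def onz(n,uv,z):
    c,d=ray(n,uv);return c+d*(z-c[2])/d[2]
E
python3 - <<'E'
from h import *
for n in ['side','top']:
    im=snap(n,n+'1.png')
    print(n,'cam at',ray(n,(320,200))[0].round(3))
    for t in ['ratchet_lift','lift_handle','pad','mirror_mount','kf_ring_1','window_cap','pawl']:
        print(n,t,[(np.round(d['point'],3).tolist(),round(d['confidence'],2)) for d in finder.place_of(n,t)[:3]])
a=cv2.imread('pics/side1.png');b=cv2.imread('pics/top1.png')
s=read_state();print(s['clock'],s['tcp_pos'],s['eef_rot'],s['opening'])
E
```

```text
side cam at [ 0.206 -0.476  0.608]
side ratchet_lift [([0.506, 0.315, 0.005], 0.7)]
side lift_handle [([0.498, 0.314, 0.213], 0.82), ([0.572, 0.331, 0.177], 0.62)]
side pad [([0.572, 0.33, 0.179], 0.73), ([0.44, 0.048, -0.0], 0.17)]
side mirror_mount [([0.44, 0.049, 0.0], 0.67)]
side kf_ring_1 [([0.354, 0.236, 0.007], 0.66)]
side window_cap [([0.568, 0.152, 0.0], 0.9)]
side pawl [([0.498, 0.313, 0.043], 0.74)]
top cam at [0.358 0.219 0.985]
top ratchet_lift [([0.507, 0.314, 0.002], 0.67)]
top lift_handle [([0.497, 0.314, 0.214], 0.82)]
top pad [([0.352, 0.237, 0.003], 0.22)]
top mirror_mount [([0.442, 0.052, -0.003], 0.57)]
top kf_ring_1 [([0.355, 0.237, 0.0], 0.66), ([0.362, 0.179, 0.002], 0.61)]
top window_cap [([0.565, 0.15, -0.001], 0.67)]
top pawl [([0.496, 0.314, 0.044], 0.54)]
0.8 [0.19518806 0.51424237 0.2055191 ] [5.66656677e-01 3.09004052e+00 2.38663472e-04] 0.09417879576406486
```

View pics/side1.png

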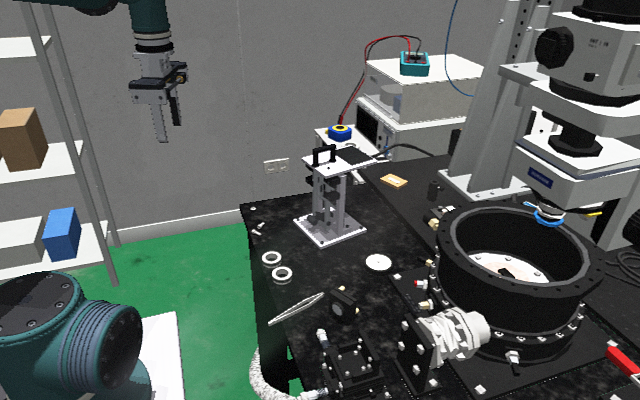

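View pics/top1.png

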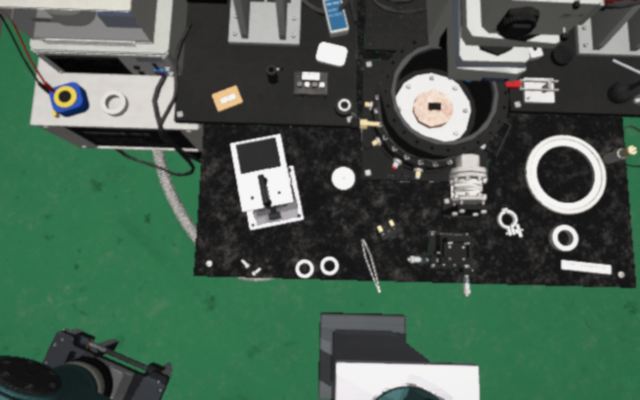

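The side view shows the lift at about (335,190), the mirror mount at (343,302), rings at (270,258) and (282,275), and the cap at (378,262). In the top view the lift is at (265,180). I'll zoom in to get yaws.

```bash
python3 - <<'E'
from h import *
import cv2
a=cv2.imread('pics/side1.png');b=cv2.imread('pics/top1.png')
print(proj('side',[[.441,.05,.025]]),proj('top',[[.441,.05,.025]]))
c=proj('top',[[.441,.05,.025]])[0].astype(int)
crop=lambda im,x,y,w,h,s:cv2.resize(im[y:y+h,x:x+w],(w*s,h*s),interpolation=cv2.INTER_CUBIC)
A=crop(a,310,270,70,50,5);B=crop(b,c[0]-35,c[1]-25,70,50,5)
C=crop(b,220,130,87,107,3)
D=crop(a,285,135,87,107,3)
o=np.zeros((580,710,3),np.uint8);o[:250,:350]=A;o[:250,355:705]=B;o[255:576,:261]=C;o[255:576,300:561]=D
cv2.imwrite('pics/z1.png',o)
# pad yaw
cams.camera('top')
for t in ['lift_handle','pad','mirror_mount']:
  r=finder.masks_of('top',t)
  for d in r[:2]:
    m=d['region'].astype(np.uint8);k=cv2.findContours(m,0,1)[0];k=max(k,key=cv2.contourArea)
    print(t,round(d['confidence'],2),m.sum(),cv2.minAreaRect(k))
g=cv2.cvtColor(b,6)
m=(g[130:235,220:310]>170).astype(np.uint8)
k=max(cv2.findContours(m,0,1)[0],key=cv2.contourArea);print(cv2.boxPoints(cv2.minAreaRect(k))+[220,130])
for yaw in [.15,.2,.25]:
  R=np.array([[np.cos(yaw),-np.sin(yaw)],[np.sin(yaw),np.cos(yaw)]])
  print(yaw,proj('top',[[*(R@[x,y]+[.498,.314]),.178] for x,y in [(104,40),(104,-40),(44,-40),(44,40)] for x,y in [(x/1e3,y/1e3)]]).round().tolist())
E
```

```text
[[340.94814669 303.86639613]] [[387.25726053 232.02306839]]
lift_handle 0.82 3794 ((262.1923522949219, 178.4615478515625), (83.74158477783203, 52.75524139404297), 78.69007110595703)
lift_handle 0.74 4931 ((266.1538391113281, 181.26922607421875), (89.62507629394531, 59.42319107055664), 78.69007110595703)
pad 0.95 3825 ((262.2567443847656, 178.54052734375), (83.67906951904297, 52.936466217041016), 80.53767395019531)
mirror_mount 0.88 301 ((388.2305908203125, 230.82386779785156), (16.915668487548828, 24.905620574951172), 59.74356460571289)
mirror_mount 0.65 124 ((273.0384521484375, 212.1923065185547), (12.94366455078125, 11.7669677734375), 78.69007110595703)
[[228.50000477 143.5       ]
 [286.         132.        ]
 [303.38460541 218.92306519]
 [245.88461304 230.42306519]]
0.15 [[238.0, 143.0], [279.0, 138.0], [283.0, 168.0], [241.0, 172.0]]
0.2 [[236.0, 144.0], [276.0, 137.0], [281.0, 167.0], [240.0, 174.0]]
0.25 [[233.0, 145.0], [274.0, 137.0], [280.0, 166.0], [239.0, 175.0]]
```

View pics/z1.png

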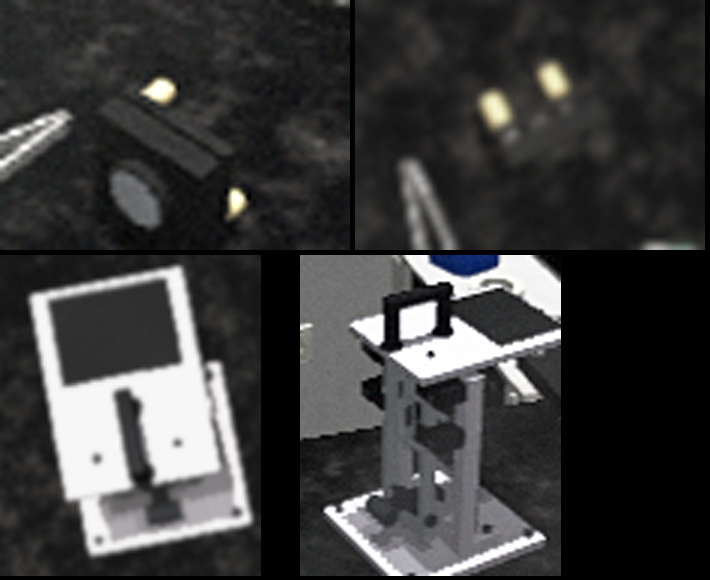

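```bash
python3 - <<'E'
from h import *
def L(n,a,b,z):
    p,q=onz(n,a,z),onz(n,b,z);d=q-p;print(n,p.round(3),q.round(3),'len',np.hypot(*d[:2]).round(3),'normal yaw',(np.arctan2(d[1],d[0])+np.pi/2).round(3))
f=lambda x,y:(310+x/5,270+y/5)
L('side',f(103,108),f(207,177),.05);L('side',f(118,97),f(219,162),.05);L('side',f(132,97),f(232,153),.05)
c=proj('top',[[.441,.05,.025]])[0].astype(int)
g=lambda x,y:(c[0]-35+(x-355)/5,c[1]-25+y/5)
L('top',g(510,167),g(608,118),.05)
L('top',g(495,125),g(553,95),.035)
# fit by projecting model for yaw candidates
for yaw in [-.3,-.4,-.5,-.6,]:
  R=np.array([[np.cos(yaw),-np.sin(yaw)],[np.sin(yaw),np.cos(yaw)]])
  P=[[*(R@[x,y]+[.441,.05]),.05] for x,y in [(-.013,.025),(-.013,-.025),(.007,-.025),(.007,.025)]]
  s=(proj('side',P)-[310,270])*5; t=(proj('top',P)-c+[35,25])*5+[355,0]
  print(yaw,s.round().tolist(),t.round().tolist())
E
```

```text
side [0.424 0.062 0.05 ] [0.447 0.018 0.05 ] len 0.049 normal yaw 0.477
side [0.432 0.065 0.05 ] [0.454 0.023 0.05 ] len 0.048 normal yaw 0.487
side [0.436 0.064 0.05 ] [0.46  0.026 0.05 ] len 0.044 normal yaw 0.556
top [0.42  0.064 0.05 ] [0.443 0.02  0.05 ] len 0.049 normal yaw 0.485
top [0.44  0.068 0.035] [0.454 0.042 0.035] len 0.03 normal yaw 0.5
-0.3 [[117.0, 72.0], [126.0, 171.0], [183.0, 170.0], [171.0, 71.0]] [[479.0, 130.0], [587.0, 167.0], [600.0, 124.0], [492.0, 87.0]]
-0.4 [[124.0, 70.0], [119.0, 168.0], [176.0, 171.0], [178.0, 73.0]] [[478.0, 124.0], [582.0, 171.0], [599.0, 130.0], [496.0, 83.0]]
-0.5 [[131.0, 68.0], [113.0, 165.0], [169.0, 172.0], [184.0, 75.0]] [[478.0, 117.0], [577.0, 175.0], [598.0, 135.0], [499.0, 78.0]]
-0.6 [[138.0, 67.0], [106.0, 161.0], [161.0, 172.0], [191.0, 77.0]] [[478.0, 111.0], [571.0, 178.0], [597.0, 141.0], [504.0, 75.0]]
```

Mirror yaw is about +0.48, with the plates' middle at about (0.442, 0.046). Lift yaw is about 0.20. Next I move above the mirror, with the jaws partly closed to clear the tweezers.

```bash
python3 -m crank '[0.02,-0.039,0,0.07,0.32, 0.02,-0.039,0,0.07,0.32, 0.02,-0.039,0,0.07,0.32, 0.02,-0.039,0,0.07,0.32, 0.02,-0.039,0,0.07,0.32, 0.02,-0.039,0,0.07,0.32, 0.02,-0.039,0,0.07,0.32, 0.02,-0.039,0,0.07,0.32, 0.02,-0.039,0,0.07,0.32, 0.02,-0.039,0,0.07,0.32]' 15; python3 -m crank '[0.023,-0.039,-0.02,0.07,0.32, 0.023,-0.038,-0.03,0.07,0.32, 0,0,-0.03,0,0.32, 0,0,-0.02,0,0.32, 0,0,0,0,0.32]'
cat >> h.py <<'E'
def st():
    s=read_state();r=np.array(s['eef_rot']);R=cv2.Rodrigues(r)[0]
    print('t',round(s['clock'],2),'tcp',np.round(s['tcp_pos'],4),'yawY',round(float(np.arctan2(R[1,1],R[0,1])),3),'F',np.round(s['wrist_force'],1),'open',round(s['opening'],4),'q',np.round(s['qpos'],2))
E
python3 -c "
from h import *
st()
for n in ['side','top']:
    im=snap(n,n+'2.png')
    print(n,[(np.round(d['point'],3).tolist(),round(d['confidence'],2)) for d in finder.place_of(n,'mirror_mount')[:2]])
a=cv2.imread('pics/side2.png')[215:335,270:410];cv2.imwrite('pics/z2.png',cv2.resize(a,None,fx=5,fy=5,interpolation=2))
"
```

```text
clock: 1.83
tcp_pos: [0.3858, 0.1416, 0.2059]
eef_rot: [-0.533, 3.095, 0.0]
wrist_force: [1.5, 0.1, 0.8]
opening: 0.064
clock: 2.25
tcp_pos: [0.4194, 0.08, 0.1105]
eef_rot: [0.737, -3.044, -0.003]
wrist_force: [-1.5, -0.1, -0.9]
opening: 0.0642
t 2.25 tcp [0.4194 0.08   0.1105] yawY 2.046 F [-1.5 -0.1 -0.9] open 0.0642 q [ 0.06 -0.14  1.79  0.    1.51 -1.99]
side [([0.441, 0.05, -0.002], 0.67)]
top []
```

View pics/z2.png

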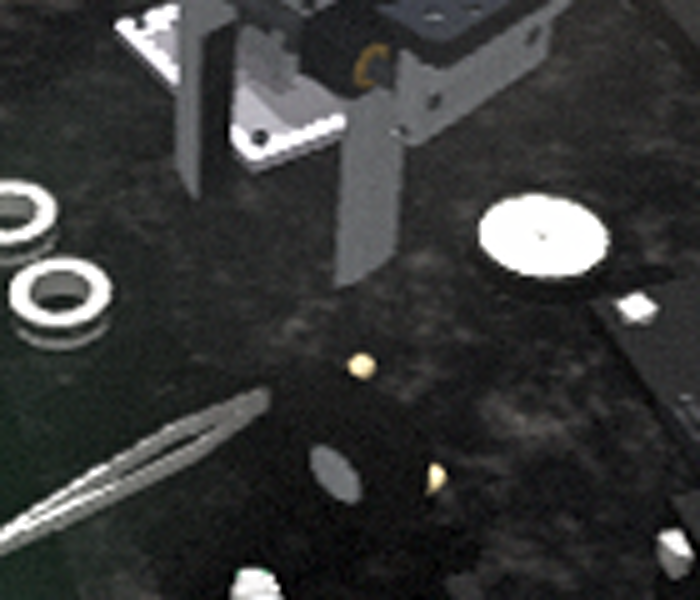

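The open jaws hang above and behind the mount. The mirror is at (335,475) in the crop, with knobs at (362,365) and (437,478). The arm reads short of target, so I check whether that is lag or clipping.

```bash
python3 -m crank '[0,0,0,0,0.32]'; python3 -c "
from h import *
st()"
```

```text
clock: 2.53
tcp_pos: [0.4238, 0.0816, 0.1175]
eef_rot: [-0.743, 3.048, -0.001]
wrist_force: [-0.8, -0.3, -0.3]
opening: 0.0638
t 2.53 tcp [0.4238 0.0816 0.1175] yawY 2.049 F [-0.8 -0.3 -0.3] open 0.0638 q [ 0.06 -0.15  1.78  0.    1.51 -1.99]
```

```bash
python3 -m crank '[0.009,-0.018,0,0,0.32, 0.009,-0.018,-0.01,0,0.32, 0,0,-0.02,0,0.32, 0,0,-0.02,0,0.32, 0,0,0,0,0.32]'; python3 -c "
from h import *
st()
for n in ['side','top']:
    im=snap(n,n+'3.png')
a=cv2.imread('pics/side3.png')[245:345,280:390];b=cv2.imread('pics/top3.png')[180:280,320:430];cv2.imwrite('pics/z3.png',cv2.resize(np.hstack([a,b]),None,fx=3.6,fy=3.6,interpolation=2))
"
```

```text
clock: 2.95
tcp_pos: [0.4387, 0.0453, 0.063]
eef_rot: [0.742, -3.048, -0.002]
wrist_force: [-1.2, 0.5, -1.3]
opening: 0.0639
t 2.95 tcp [0.4387 0.0453 0.063 ] yawY 2.048 F [-1.2  0.5 -1.3] open 0.0639 q [-0.03 -0.08  1.83  0.    1.4  -2.07]
```

View pics/z3.png

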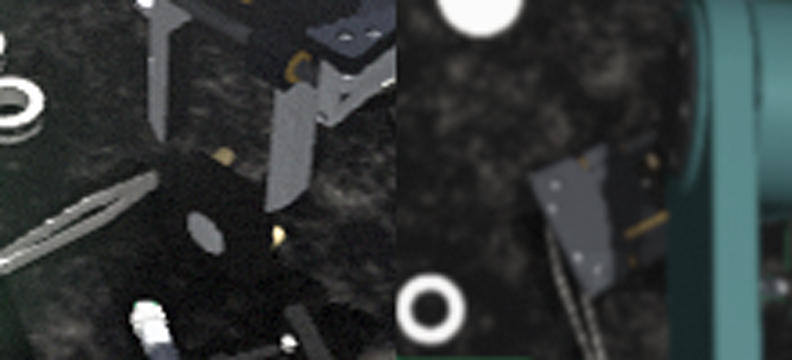

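```bash
python3 -c "
from h import *
print(onz('side',(323.3,294),.005),onz('side',(323.3,294),.01))"; python3 -m crank '[0.002,0,-0.02,0,0.32, 0.001,0,-0.02,0,0.32, 0,0,-0.013,0,0.32, 0,0,0,0,0.32]'; python3 -c "
from h import *
st()"
```

```text
[0.42612831 0.10359686 0.005     ] [0.42430148 0.0987884  0.01      ]
clock: 3.38
tcp_pos: [0.4428, 0.0455, 0.0117]
eef_rot: [0.743, -3.05, -0.001]
wrist_force: [0.8, -0.4, -0.4]
opening: 0.0637
t 3.38 tcp [0.4428 0.0455 0.0117] yawY 2.049 F [ 0.8 -0.4 -0.4] open 0.0637 q [-0.03 -0.02  1.88  0.    1.28 -2.07]
```

```bash
python3 -m crank '[0,0,0,0,0.5, 0,0,0,0,0.6, 0,0,0,0,0.7, 0,0,0,0,0.7, 0,0,0,0,0.7]' 15; python3 -m crank '[0,0,0.01,0,0.7, 0,0,0.02,0,0.7, 0,0,0.03,0,0.7, 0,0,0.03,0,0.7, 0,0,0.03,0,0.7, 0,0,0.03,0,0.7, 0,0,0.03,0,0.7,0,0,0.03,0,0.7,0,0,0,0,0.7]'; python3 -c "
from h import *
st()
for n in ['side','top']:
    im=snap(n,n+'4.png')
s=read_state();c=proj('side',[s['tcp_pos']])[0].astype(int);print(c)
a=cv2.imread('pics/side4.png')[c[1]-60:c[1]+60,c[0]-70:c[0]+70];cv2.imwrite('pics/z4.png',cv2.resize(a,None,fx=4,fy=4,interpolation=2))
"
```

```text
clock: 3.8
tcp_pos: [0.4452, 0.0454, 0.0144]
eef_rot: [-0.742, 3.049, -0.0]
wrist_force: [-0.9, 1.5, 6.7]
opening: 0.05
clock: 4.55
tcp_pos: [0.4464, 0.0448, 0.23]
eef_rot: [-0.739, 3.041, -0.006]
wrist_force: [0.7, -0.3, -0.4]
opening: 0.05
t 4.55 tcp [0.4464 0.0448 0.23  ] yawY 2.048 F [ 0.7 -0.3 -0.4] open 0.05 q [-0.03 -0.15  1.56 -0.    1.73 -2.07]
[349 215]
```

View pics/z4.png

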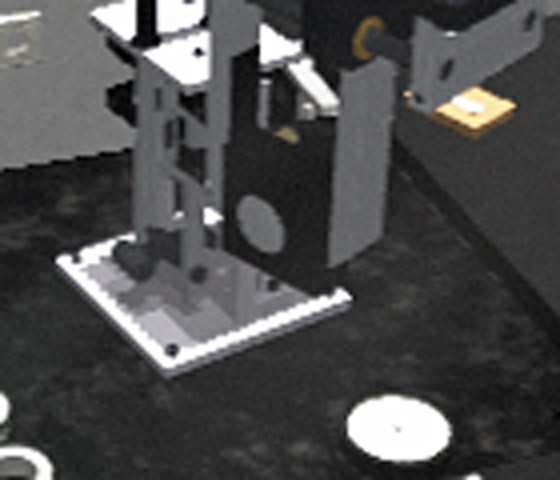

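The mount is held upright between the jaws, with its mirror face at (262,222) in the crop and its bottom edge roughly level with the finger tips.

```bash
python3 -c "
from h import *
q=[(236.7,144),(276,138.3),(280,166.7),(241.7,173.3)]
print('pad',np.mean([onz('top',u,.18) for u in q],0))
for n in ['side','top']:
    cams.camera(n)
    for k in ['mirror_mount','pad','lift_handle']: print(n,k,[(np.round(d['point'],3).tolist(),round(d['confidence'],2)) for d in finder.place_of(n,k)[:2]])
# mirror face centre & bottom corners, assume side crop
f=lambda x,y:(349-70+x/4,215-60+y/4)
print([onz('side',f(*u),.218).round(4) for u in [(225,245),(325,295)]])
st()
"
```

```text
pad [0.5695728 0.3282355 0.18     ]
side mirror_mount [([0.441, 0.047, 0.208], 0.56), ([0.362, 0.182, -0.002], 0.49)]
side pad [([0.572, 0.33, 0.176], 0.95)]
side lift_handle [([0.503, 0.315, 0.212], 0.88)]
top mirror_mount [([0.441, 0.046, 0.207], 0.51)]
top pad [([0.571, 0.326, 0.182], 0.97)]
top lift_handle [([0.499, 0.314, 0.212], 0.79)]
[array([0.4257, 0.0577, 0.218 ]), array([0.45  , 0.0136, 0.218 ])]
t 5.05 tcp [0.4431 0.0451 0.2212] yawY 2.048 F [ 0.  -0.6 -0.9] open 0.0499 q [-0.03 -0.15  1.57  0.    1.72 -2.07]
```

```bash
python3 -m crank '[0,0.005,0.02,0,0.7, 0.005,0.015,0.02,-0.02,0.7, 0.012,0.028,0.02,-0.035,0.7, 0.013,0.029,0,-0.035,0.7, 0.013,0.029,0,-0.035,0.7, 0.013,0.029,0,-0.035,0.7, 0.013,0.029,0,-0.035,0.7, 0.013,0.029,0,-0.035,0.7, 0.013,0.029,0,-0.035,0.7, 0.013,0.028,0,-0.012,0.7]'; python3 -m crank '[0.013,0.022,0,0,0.7, 0.012,0.01,0,0,0.7, 0.008,0.005,0,0,0.7, 0,0,0,0,0.7,0,0,0,0,0.7,0,0,0,0,0.7]'; python3 -c "
from h import *
st()
for n in ['side','top']:
    cams.camera(n)
    for k in ['mirror_mount','pad']: print(n,k,[(np.round(d['point'],3).tolist(),round(d['confidence'],2)) for d in finder.place_of(n,k)[:2]])
st()"
```

```text
clock: 5.88
tcp_pos: [0.5519, 0.2967, 0.2815]
eef_rot: [0.312, -3.125, 0.0]
wrist_force: [1.0, -0.5, 0.2]
opening: 0.0498
clock: 6.38
tcp_pos: [0.5843, 0.3317, 0.2821]
eef_rot: [0.313, -3.125, 0.0]
wrist_force: [0.4, 0.4, -0.2]
opening: 0.0496
t 6.38 tcp [0.5843 0.3317 0.2821] yawY 1.771 F [ 0.4  0.4 -0.2] open 0.0496 q [ 0.43  0.37  0.88 -0.    1.89 -1.34]
side mirror_mount [([0.582, 0.331, 0.264], 0.93)]
side pad [([0.575, 0.33, 0.177], 0.84)]
top mirror_mount [([0.583, 0.332, 0.268], 0.91)]
top pad [([0.571, 0.33, 0.179], 0.76)]
t 6.68 tcp [0.5843 0.3317 0.2829] yawY 1.771 F [ 0.2  0.  -0.4] open 0.0499 q [ 0.43  0.37  0.88  0.    1.89 -1.34]
```

```bash
python3 -m crank '[-0.005,-0.001,-0.01,0,0.7, -0.006,-0.001,-0.02,0,0.7, 0,0,-0.02,0,0.7, 0,0,-0.015,0,0.7, 0,0,-0.008,0,0.7, 0,0,0,0,0.7,0,0,0,0,0.7]'; python3 -c "
from h import *
st()
for n in ['side','top']:
    snap(n,n+'5.png')
    for k in ['mirror_mount','pad']: print(n,k,[(np.round(d['point'],3).tolist(),round(d['confidence'],2)) for d in finder.place_of(n,k)[:2]])
st()
a=cv2.imread('pics/side5.png')[105:205,285:405];b=cv2.imread('pics/top5.png')[120:220,210:330]
cv2.imwrite('pics/z5.png',cv2.resize(np.hstack([a,b]),None,fx=3.3,fy=3.3,interpolation=2))"
```

```text
clock: 7.27
tcp_pos: [0.5735, 0.33, 0.2095]
eef_rot: [0.314, -3.126, -0.0]
wrist_force: [0.0, 0.2, -0.1]
opening: 0.05
t 7.27 tcp [0.5735 0.33   0.2095] yawY 1.771 F [ 0.   0.2 -0.1] open 0.05 q [ 0.44  0.34  1.06  0.    1.74 -1.33]
side mirror_mount []
side pad [([0.574, 0.332, 0.173], 0.9), ([0.57, 0.33, 0.194], 0.74)]
top mirror_mount [([0.573, 0.334, 0.197], 0.78)]
top pad [([0.573, 0.329, 0.179], 0.8)]
t 7.57 tcp [0.574  0.3303 0.2106] yawY 1.771 F [ 0.6  1.  -0.9] open 0.0502 q [ 0.44  0.34  1.06  0.    1.74 -1.33]
```

View pics/z5.png

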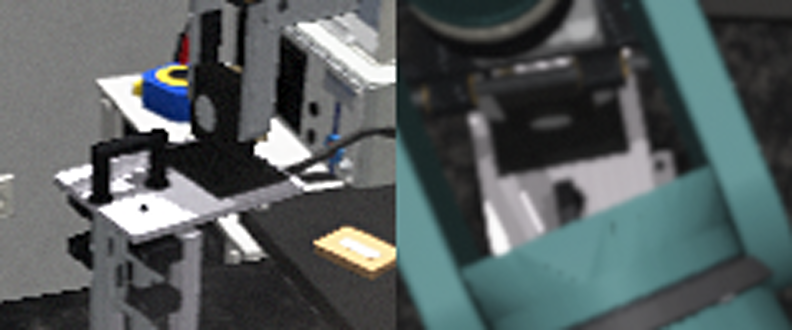

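The mount hangs upright just above the pad, facing the handle. I'll lower it gently.

```bash
python3 -m crank '[-0.001,-0.001,-0.005,0,0.7, -0.001,-0.001,-0.004,0,0.7, 0,0,-0.002,0,0.7,0,0,0,0,0.7]'; for i in 1 ; do python3 -m crank '[0,0,-0.002,0,0.7,0,0,0,0,0.7]'; python3 -m crank '[0,0,-0.002,0,0.7,0,0,0,0,0.7]';done
```

```text
clock: 7.9
tcp_pos: [0.571, 0.3278, 0.197]
eef_rot: [0.314, -3.124, 0.001]
wrist_force: [-0.0, 0.2, -0.6]
opening: 0.0499
clock: 8.07
tcp_pos: [0.5714, 0.328, 0.1959]
eef_rot: [0.314, -3.125, 0.0]
wrist_force: [0.8, 0.4, -1.6]
opening: 0.0501
clock: 8.23
tcp_pos: [0.5717, 0.3282, 0.1946]
eef_rot: [-0.314, 3.125, 0.001]
wrist_force: [-0.4, 0.4, -1.5]
opening: 0.0496
```

```bash
python3 -m crank '[0,0,-0.001,0,0.7,0,0,0,0,0.7]'; python3 -m crank '[0,0,-0.001,0,0.7,0,0,0,0,0.7]'; python3 -m crank '[0,0,-0.001,0,0.7,0,0,0,0,0.7]'
```

```text
clock: 8.4
tcp_pos: [0.5717, 0.3282, 0.1945]
eef_rot: [-0.314, 3.124, 0.001]
wrist_force: [-1.0, -0.4, 3.2]
opening: 0.0497
clock: 8.57
tcp_pos: [0.5717, 0.3282, 0.1945]
eef_rot: [-0.314, 3.124, 0.001]
wrist_force: [-1.9, -0.0, 5.6]
opening: 0.05
clock: 8.73
tcp_pos: [0.5718, 0.3282, 0.1945]
eef_rot: [-0.314, 3.123, 0.002]
wrist_force: [-1.2, -0.7, 8.3]
opening: 0.0501
```

Contact. I back off the preload, release and rise.

```bash
python3 -m crank '[0,0,0.002,0,0.7, 0,0,0,0,0.45, 0,0,0,0,0.4, 0,0,0,0,0.2,0,0,0,0,0.2, 0,0,0.01,0,0.2, 0,0,0.02,0,0.2, 0,0,0.03,0,0.2,0,0,0.03,0,0.2]'; python3 -m crank '[-0.01,-0.002,0.01,0,0.3,-0.02,-0.004,0,0,0.3,-0.02,-0.004,0,0,0.3,-0.02,-0.004,0,0,0.3,-0.004,-0.001,0,0,0.3,0,0,0,0,0.3]'; python3 -c "
from h import *
st()
for n in ['side','top']:
    snap(n,n+'6.png')
    for k in ['mirror_mount','pad','lift_handle']: print(n,k,[(np.round(d['point'],3).tolist(),round(d['confidence'],2)) for d in finder.place_of(n,k)[:2]])
st()
a=cv2.imread('pics/side6.png')[85:205,270:410]
cv2.imwrite('pics/z6.png',cv2.resize(a,None,fx=4,fy=4,interpolation=2))"
```

```text
clock: 9.48
tcp_pos: [0.5711, 0.3278, 0.2837]
eef_rot: [0.314, -3.124, 0.001]
wrist_force: [0.0, 0.3, 0.6]
opening: 0.0752
clock: 9.98
tcp_pos: [0.4963, 0.313, 0.2941]
eef_rot: [-0.315, 3.125, 0.001]
wrist_force: [0.3, -0.1, 0.2]
opening: 0.0656
t 9.98 tcp [0.4963 0.313  0.2941] yawY 1.772 F [ 0.3 -0.1  0.2] open 0.0656 q [ 0.47  0.17  1.1   0.    1.87 -1.31]
side mirror_mount [([0.573, 0.328, 0.178], 0.66)]
side pad [([0.505, 0.314, 0.003], 0.72), ([0.574, 0.33, 0.175], 0.58)]
side lift_handle [([0.499, 0.314, 0.214], 0.78), ([0.498, 0.313, 0.044], 0.53)]
top mirror_mount []
top pad []
top lift_handle [([0.497, 0.316, 0.21], 0.85)]
t 10.38 tcp [0.4981 0.3131 0.2927] yawY 1.771 F [ 0.3  0.2 -0.3] open 0.0657 q [ 0.46  0.18  1.1   0.    1.87 -1.31]
```

View pics/z6.png

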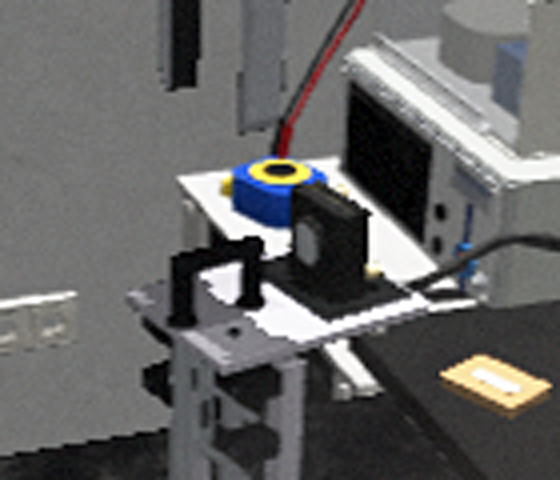

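The mount stands on the pad squarely, with the fingers above the handle at (215,285) in the crop. I'll descend and grip.

```bash
python3 -m crank '[0,0.001,-0.02,0,0.3,0,0,-0.03,0,0.3,0,0,-0.03,0,0.3,0,0,-0.014,0,0.3,0,0,-0.002,0,0.3,0,0,0,0,0.3]'; python3 -m crank '[0,0,0,0,0.5,0,0,0,0,0.7,0,0,0,0,0.8,0,0,0,0,0.95,0,0,0,0,0.95,0,0,0,0,0.95,0,0,0,0,0.95]' 45; python3 -c "
from h import *
st()"
```

```text
clock: 10.88
tcp_pos: [0.4972, 0.3138, 0.196]
eef_rot: [0.313, -3.123, 0.002]
wrist_force: [0.4, -0.9, 0.3]
opening: 0.0657
clock: 11.47
tcp_pos: [0.4976, 0.3141, 0.1976]
eef_rot: [-0.314, 3.126, 0.0]
wrist_force: [1.0, -0.4, 0.4]
opening: 0.0226
t 11.47 tcp [0.4976 0.3141 0.1976] yawY 1.771 F [ 1.  -0.4  0.4] open 0.0226 q [ 0.47  0.17  1.29  0.    1.68 -1.3 ]
```

```bash
python3 -m crank '[0,0,0,0,0.95,0,0,0,0,0.95,0,0,0,0,0.95]'; python3 -m crank '[0,0,0.003,0,0.95,0,0,0.003,0,0.95,0,0,0.003,0,0.95,0,0,0,0,0.95]';python3 -m crank '[0,0,0.003,0,0.95,0,0,0.003,0,0.95,0,0,0,0,0.95]'
```

```text
clock: 11.72
tcp_pos: [0.4977, 0.3135, 0.1973]
eef_rot: [-0.314, 3.126, -0.002]
wrist_force: [0.9, -2.0, 1.5]
opening: 0.0116
clock: 12.05
tcp_pos: [0.4976, 0.3136, 0.2052]
eef_rot: [0.313, -3.124, 0.002]
wrist_force: [3.6, -1.8, -10.7]
opening: 0.0112
clock: 12.3
tcp_pos: [0.4976, 0.3135, 0.2128]
eef_rot: [0.313, -3.126, 0.001]
wrist_force: [4.0, -3.3, -9.5]
opening: 0.0117
```

```bash
python3 -m crank '[0,0,0.004,0,0.95,0,0,0.005,0,0.95,0,0,0.005,0,0.95,0,0,0.005,0,0.95,0,0,0.005,0,0.95,0,0,0.005,0,0.95,0,0,0.005,0,0.95,0,0,0.005,0,0.95,0,0,0.004,0,0.95,0,0,0,0,0.95]';python3 -m crank '[0,0,0.005,0,0.95,0,0,0.006,0,0.95,0,0,0.006,0,0.95,0,0,0.006,0,0.95,0,0,0.006,0,0.95,0,0,0.006,0,0.95,0,0,0.006,0,0.95,0,0,0.005,0,0.95,0,0,0.004,0,0.95,0,0,0,0,0.95]';python3 -c "
from h import *
st()
for n in ['side','top']:
    snap(n,n+'7.png')
    for k in ['mirror_mount','pad','lift_handle','pawl']: print(n,k,[(np.round(d['point'],3).tolist(),round(d['confidence'],2)) for d in finder.place_of(n,k)[:2]])
st()
a=cv2.imread('pics/side7.png')[65:245,270:410]
cv2.imwrite('pics/z7.png',cv2.resize(a,None,fx=3.3,fy=3.3,interpolation=2))"
```

```text
clock: 13.13
tcp_pos: [0.4976, 0.3136, 0.2565]
eef_rot: [-0.313, 3.125, -0.001]
wrist_force: [2.8, -3.6, -8.8]
opening: 0.0113
clock: 13.97
tcp_pos: [0.4976, 0.3136, 0.3062]
eef_rot: [-0.313, 3.125, -0.001]
wrist_force: [2.9, -4.3, -8.1]
opening: 0.0112
t 13.97 tcp [0.4976 0.3136 0.3062] yawY 1.77 F [ 2.9 -4.3 -8.1] open 0.0112 q [ 0.47  0.18  1.07 -0.    1.89 -1.3 ]
side mirror_mount [([0.566, 0.151, -0.0], 0.72), ([0.568, 0.329, 0.286], 0.64)]
side pad [([0.572, 0.329, 0.286], 0.79)]
side lift_handle [([0.501, 0.315, 0.319], 0.57)]
side pawl [([0.494, 0.312, 0.152], 0.68)]
top mirror_mount []
top pad []
top lift_handle [([0.494, 0.314, 0.318], 0.57)]
top pawl []
t 14.47 tcp [0.4976 0.3136 0.3057] yawY 1.77 F [ 4.1 -4.1 -8.2] open 0.0114 q [ 0.47  0.18  1.07 -0.    1.89 -1.3 ]
```

View pics/z7.png

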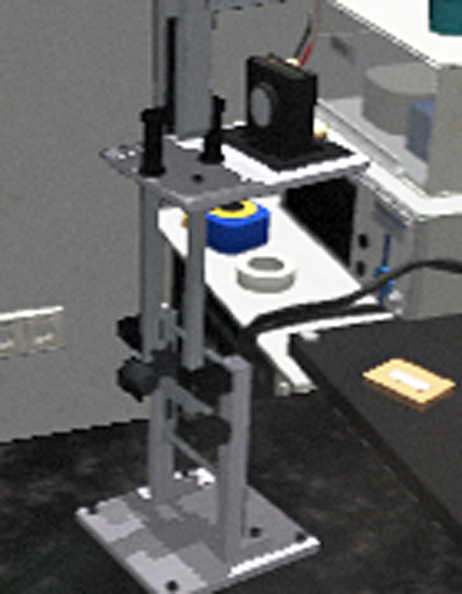

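The lift is at about 0.108, above the middle-rung snap range (0.076–0.100) and below the top one (0.120 or more). The mount still stands. Now I lower slowly.

```bash
python3 -m crank '[0,0,-0.002,0,0.95,0,0,-0.003,0,0.95,0,0,-0.003,0,0.95,0,0,-0.003,0,0.95,0,0,-0.003,0,0.95,0,0,-0.003,0,0.95,0,0,-0.003,0,0.95,0,0,-0.001,0,0.95,0,0,0,0,0.95]'; for i in 1; do python3 -m crank '[0,0,-0.001,0,0.95,0,0,-0.001,0,0.95,0,0,0,0,0.95]';python3 -m crank '[0,0,-0.001,0,0.95,0,0,-0.001,0,0.95,0,0,0,0,0.95]';done | grep -v open
```

```text
clock: 15.22
tcp_pos: [0.4976, 0.3136, 0.284]
eef_rot: [0.313, -3.126, 0.001]
wrist_force: [4.3, -3.7, -9.8]
opening: 0.0113
clock: 15.47
tcp_pos: [0.4976, 0.3136, 0.2824]
eef_rot: [-0.313, 3.126, -0.001]
wrist_force: [4.0, -3.5, -9.2]
clock: 15.72
tcp_pos: [0.4976, 0.3136, 0.2804]
eef_rot: [-0.313, 3.126, -0.001]
wrist_force: [4.1, -3.4, -9.2]
```

```bash
for i in 1; do python3 -m crank '[0,0,-0.001,0,0.95,0,0,-0.001,0,0.95,0,0,0,0,0.95]';python3 -m crank '[0,0,-0.001,0,0.95,0,0,-0.001,0,0.95,0,0,0,0,0.95]';done | egrep 'tcp|force'
```

```text
tcp_pos: [0.4976, 0.3136, 0.2784]
wrist_force: [3.4, -4.2, -8.8]
tcp_pos: [0.4976, 0.3136, 0.277]
wrist_force: [3.0, -4.1, -7.8]
```

```bash
python3 -m crank '[0,0,-0.001,0,0.95,0,0,-0.001,0,0.95,0,0,0,0,0.95]' | egrep 'tcp|force'
```

```text
tcp_pos: [0.4977, 0.3136, 0.2768]
wrist_force: [1.9, -5.2, -3.2]
```

Contact at lift ≈ 0.079. I unload the last newtons.

```bash
python3 -m crank '[0,0,-0.001,0,0.95,0,0,0,0,0.95,0,0,0,0,0.95]' | egrep 'tcp|force'
```

```text
tcp_pos: [0.4977, 0.3136, 0.2767]
wrist_force: [1.8, -5.8, -1.8]
```

```bash
python3 -m crank '[0.0005,-0.0015,-0.0005,0,0.95,0,0,0,0,0.95,0,0,0,0,0.95]' | egrep 'tcp|force'; python3 -m crank '[0,0,0,0,0.95,0,0,0,0,0.95,0,0,0,0,0.95]' 10|egrep 'tcp|force'; python3 -c "
from h import *
cams.camera('side')
for k in ['mirror_mount','pad','pawl']: print(k,[(np.round(d['point'],3).tolist(),round(d['confidence'],2)) for d in finder.place_of('side',k)[:2]])"
```

```text
tcp_pos: [0.4977, 0.3136, 0.2765]
wrist_force: [-1.7, -0.9, 6.2]
tcp_pos: [0.4978, 0.3136, 0.2765]
wrist_force: [-1.6, -0.9, 6.5]
mirror_mount [([0.569, 0.328, 0.256], 0.95)]
pad [([0.571, 0.327, 0.255], 0.97)]
pawl [([0.496, 0.312, 0.122], 0.56)]
```

Slightly too much push now (6 N), so I relieve it and then open.

```bash
python3 -m crank '[0,0,0.001,0,0.95,0,0,0.001,0,0.95,0,0,0,0,0.95]' | egrep 'tcp|force'
```

```text
tcp_pos: [0.4978, 0.3136, 0.2765]
wrist_force: [-2.3, 0.3, 7.4]
```

```bash
python3 -m crank '[0,0,0.001,0,0.95,0,0,0,0,0.95]' | egrep 'tcp|force|open'; python3 -c "
from h import *
st(); print(np.round(read_state()['wrist_torque'],2))"
```

```text
tcp_pos: [0.4978, 0.3136, 0.2765]
wrist_force: [-2.6, 2.3, 3.9]
opening: 0.0118
t 17.83 tcp [0.4978 0.3136 0.2765] yawY 1.772 F [-2.6  2.3  3.9] open 0.0118 q [ 0.46  0.17  1.14  0.    1.83 -1.31]
[0.47 0.3  0.08]
```

```bash
python3 -m crank '[0,0,0.0005,0,0.95,0,0,0,0,0.95]' | egrep 'tcp|force|open'
```

```text
tcp_pos: [0.4977, 0.3136, 0.2765]
wrist_force: [-1.9, 2.9, 4.0]
opening: 0.0118
```

```bash
python3 -m crank '[0,0,0.001,0,0.95,0,0,0,0,0.95]' | egrep 'tcp|force|open';  python3 -m crank '[0,0,0,0,0.8,0,0,0,0,0.7,0,0,0,0,0.5,0,0,0,0,0.3,0,0,0,0,0.3,0,0,0,0,0.3]'
```

```text
tcp_pos: [0.4977, 0.3135, 0.2766]
wrist_force: [-2.1, 5.3, 1.2]
opening: 0.0119
clock: 18.67
tcp_pos: [0.4982, 0.3122, 0.2772]
eef_rot: [0.313, -3.126, 0.001]
wrist_force: [0.5, 0.6, -0.7]
opening: 0.0488
```

Released; now I rise clear and check.

```bash
python3 -m crank '[0,0.001,0.01,0,0.3,0,0,0.02,0,0.3,0,0,0.02,0,0.3,0,0,0.03,0,0.3,0,0,0,0,0.3]'; python3 -m crank '[-0.02,0,0,0,0.3,-0.03,0,0,0,0.3,-0.03,0,0,0,0.3,-0.03,0,0,0,0.3,-0.03,0,0,0,0.3,0,0,0,0,0.3,0,0,0,0,0.3]';python3 -c "
from h import *
st()
for n in ['side','top']:
    snap(n,n+'8.png')
    for k in ['mirror_mount','pad','lift_handle','pawl','kf_ring_1','window_cap']: print(n,k,[(np.round(d['point'],3).tolist(),round(d['confidence'],2)) for d in finder.place_of(n,k)[:2]])
a=cv2.imread('pics/side8.png')[65:245,270:410];b=cv2.imread('pics/top8.png')[90:270,200:340]
cv2.imwrite('pics/z8.png',cv2.resize(np.hstack([a,b]),None,fx=2.8,fy=2.8,interpolation=2))"
```

```text
clock: 19.08
tcp_pos: [0.4991, 0.3141, 0.3648]
eef_rot: [-0.313, 3.115, 0.006]
wrist_force: [-0.8, 0.2, 1.8]
opening: 0.0656
clock: 19.67
tcp_pos: [0.3572, 0.3137, 0.3585]
eef_rot: [-0.316, 3.123, 0.002]
wrist_force: [0.2, -0.1, 0.2]
opening: 0.0659
t 19.67 tcp [0.3572 0.3137 0.3585] yawY 1.773 F [ 0.2 -0.1  0.2] open 0.0659 q [ 0.6  -0.06  1.22 -0.    1.98 -1.17]
side mirror_mount [([0.57, 0.329, 0.256], 0.68)]
side pad [([0.57, 0.33, 0.254], 0.67)]
side lift_handle [([0.497, 0.314, 0.289], 0.88)]
side pawl [([0.495, 0.311, 0.123], 0.58)]
side kf_ring_1 [([0.351, 0.237, 0.005], 0.81), ([0.361, 0.185, -0.001], 0.74)]
side window_cap [([0.568, 0.152, 0.003], 0.57)]
top mirror_mount [([0.567, 0.33, 0.259], 0.92)]
top pad [([0.572, 0.33, 0.259], 0.62)]
top lift_handle [([0.499, 0.319, 0.291], 0.88)]
top pawl [([0.49, 0.316, 0.123], 0.55)]
top kf_ring_1 [([0.492, 0.314, 0.123], 0.52), ([0.358, 0.18, -0.001], 0.46)]
top window_cap [([0.569, 0.153, -0.0], 0.62)]
```

View pics/z8.png

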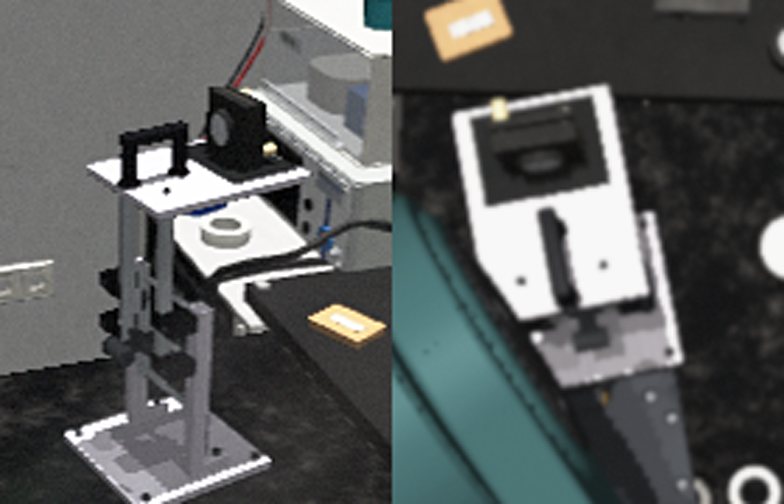

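The lift holds at about 0.077 with the arm clear. The mount is upright, square and centred on the pad, and the bystanders have not moved. Handing in.

```bash
python3 -c "
from rig import job_done,read_state
print(job_done(),read_state()['clock'])"
```

```text
the job is handed in; nothing more can be done
the job is handed in; nothing more can be done
```

The job is done and handed in at about 20 s on the robot's clock. The mirror mount stands on the pad and the lift holds by itself on the middle rung.

- **What I did:** I set the mount on the pad with the lift down. I raised the handle to a lift of about 0.108 m, above where the pawl snaps over the middle rung and below where it would snap over the top one. I then lowered it in 1 to 3 mm steps until the pawl took the load, and let go.
- **Lift:** with the arm clear, the pad, handle and pawl all put it at about 0.075 to 0.079 m, inside the 0.055 to 0.085 m window. It did not sink after release.
- **Mount:** upright and square to the pad by eye. The networks put it within about 5 mm of the pad's centre.
- **Bystanders:** the window cap and both rings are within about 4 mm of where they started. In the top view the first ring was mistaken for the pawl, so that ring rests on the side view alone.
- **Contact force:** just before release the wrist pushed down at up to 7.4 N for a moment. With the lift's own weight I estimate about 16 N on the pawl, under the 20 N limit but not measured directly. I eased it to about 1 N before opening the gripper.

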